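# Find the rocking cover of the cable box and hold it home

## Robot

A 6-joint arm with a two-finger parallel gripper is mounted at the origin on the work surface; the furniture and walls round the work are solid. World frame = base frame: x ahead of the robot, y to its left, z up, the work surface at z = 0. Lengths are in m, angles in degrees, forces in N, time in s.
With the tool pointing down it reaches from about 0.4 to 0.825 m from the base axis. Payload 7 kg.
Tool frame: the origin (TCP) lies at the very end of the fingers, on their centre line; the grasp point (between the pads) lies 19 mm behind it; z points along the fingers, y is the line along which they close (so a half turn about z gives the same grasp; the last joint's range is limited). The gripper opens to 88 mm and grips with 3 to 60 N. Pads are 19 mm wide; open, the fingers measure 130 mm over their backs; the gripper's body (78 mm by 193 mm) begins 47 mm behind the grasp point.
Start: joints at [-60.499, 20.546, 0.682, 0, -70.136, -16.507], TCP at [0.152, -0.658, 0.19] pointing down, gripper open.
Joint ranges: [-176.03, 176.03], [-82.01, 121.73], [-58.28, 71.71], [-173.87, 95.51], [-174.79, -0.11], [-173.66, 173.66]. Speed limits (degrees/s): [136.94, 136.94, 172.46, 180, 180, 180].

## Interface

Orientations are given as [roll, pitch, yaw] about the fixed x, y, z axes, in that order (R = Rz(yaw) Ry(pitch) Rx(roll)).
In Python, from plant import get_state, capture, close_job, regions_of gives the robot as it stands.
- The arm moves only by the tool jog_arm, never from a script. Its argument "moves" is a list of rows, each a list of 3 entries, a list of its own where there are three numbers: the shift along the tool's x, y, z in cm, then the turn about the tool's z in degrees, then the finger opening in cm, from 0 to 8.76. A call has 1 to 12 rows; each row shifts and turns the commanded pose from where the row before left it, along the tool's axes as they then stand; what a row does not reach is not made up. A row lasts 1/8 s, in which the tool goes at most 62.5 mm and 10.7 degrees, less where a joint would pass 70% of its speed; a pose out of reach is approached as far as the arm can. A call is refused whole if a number of a shift passes 6.25 or a number of a turn 10.7, either way. A call with a gripper value outside its range is refused whole. The fingers move at their own pace and stop on an object; "newtons" is the grip in N (left out, the last holds). Time passes only in rows, so rows that do not move let the fingers close. It gives the time, the measured TCP pose, the force, the opening and the grip force at its end, in the units of the state.
- get_state(): the state, without advancing time (a new reading comes with each control period).
- capture(name): name is "scene" or "top" or "wrist"; returns a dict with "pixels" (400x640x3 uint8, blue, green, red), "mtx" (3x3 intrinsics, pixels), "world_from_camera" (4x4, takes a point from camera to world coordinates); the wrist camera has in their place "hand_eye" (4x4, takes a point from camera to tool coordinates, whose origin is the TCP and whose axes are the flange's). Camera axes: x right, y down, z forward; pixel columns grow to the right and rows downward; lengths in m; the calibration is good to about 2 mm. The wrist camera is an equidistant fisheye: a pixel r from the principal point sees the ray r / f radians off the axis. A picture is of the moment at which its call begins: read the wrist's pose just before it. There is no depth.
- close_job(): hands the job in; it is judged then, once.
Trained networks look in a picture, given as the dict that the camera call returned (one of the last four; its "shot" number tells which), for a name from the list of things; names that differ only in an ending like _2 or _b are one class to them, and where a whole thing is asked for, a point or a joint stands for the part that bears it (a point fixed in the world has none). Each returns a list of dicts, best first, with "confidence" (0 to 1); they miss things now and then, are a little off and sometimes report something else, mostly with a low value. They report only what shows in the picture. A call takes as long as a camera call.
- regions_of(picture, thing): "pixels" (400x640 bool, what is visible of it) and "pixel" ([column, row] in pixels, amid what is visible of it).
The state is a dict: "time_s": time; "joints": joint angles; "qd": joint speeds; "joint_torque": joint torques, N m; "tcp_pos": TCP position; "eef_rot": TCP orientation; "contact_force": force on the tool from outside, world axes, zero at the start; "moment": the same for the moment, N m; "gripper_width": finger opening in m; "gripper_force": force on a finger pad.
Only numpy, scipy, OpenCV 4.12 (cv2) and the standard library are available. Lean on these libraries where they do the work, as an engineer would, in place of code of your own. Each camera call takes 0.05 s, during which the arm holds its last target. There are 200 camera calls.

## Task

One of the four white covers on the grey cable box is loose and rocks when pressed near its edge: press the covers with the closed fingertips to find it, then press the loose one in its middle until it lies fully home and level on its ledge. Its adhesive is fresh, so finish while still holding it down there. Do not lift any cover out, press no harder than about 60 N, and leave the stapler, the tape and the eraser where they are.

Things in the scene. Friction and masses are not known exactly. Their poses are not given: they have to be found in the camera images.
- box: Grey cable box fixed to the desk: a tray 161 x 161 mm, rim 35 mm above the desk, turned by up to 20 degrees, with 2 x 2 square pockets (centres 39 mm from its centre in its x and y). Origin: centre of its underside; z up, x roughly away from the robot, y to the left. In each pocket a ledge 5.5 mm wide runs round below the cover's edges, 30 mm above the desk.
- cover_a: White cover, 70 x 70 x 8 mm, about 0.09 kg, lying free in the far left (+x, +y of the box) pocket with 1.5 mm play. Origin: centre of its underside, 30 to 34 mm above the desk; z up; top 8 mm above the origin. The loose one is a different cover each time, and all four look alike.
- cover_b: White cover, 70 x 70 x 8 mm, about 0.09 kg, lying free in the far right (+x, -y) pocket with 1.5 mm play. Origin: centre of its underside, 30 to 34 mm above the desk; z up; top 8 mm above the origin. A sound cover lies on a rigid seat 58 mm square under its middle and does not yield.
- cover_c: White cover, 70 x 70 x 8 mm, about 0.09 kg, lying free in the near left (-x, +y) pocket with 1.5 mm play. Origin: centre of its underside, 30 to 34 mm above the desk; z up; top 8 mm above the origin. The loose one lies level on a hidden sprung pad 14 mm square under its middle; about 1 N near an edge tips that edge down by 1 to 4 mm (up to 0.16 rad), and it falls level when let go.
- cover_d: White cover, 70 x 70 x 8 mm, about 0.09 kg, lying free in the near right (-x, -y) pocket with 1.5 mm play. Origin: centre of its underside, 30 to 34 mm above the desk; z up; top 8 mm above the origin. The seats differ in height, so height does not tell which one is loose.
- pad (a joint): Travel (m) of the hidden sprung pad under the loose cover, pressed in that cover's middle: 0 when not pressed. It gives at 3 N, needs 1.5 N more per mm, so 9 N at 0.004, where the cover lies on its ledge all round, fully home, and stops. It springs back when let go.
- stapler: Pale green stapler, 36 x 128 x 42 mm, loose on the desk beside the box; not part of the job. Origin: centre of its underside.
- tape_roll: Roll of paper tape lying flat, 65 mm across, 19 mm high, loose on the desk beside the box; not part of the job. Origin: centre of its underside.
- eraser: Eraser in a blue card sleeve, 21 x 46 x 13 mm, loose on the desk beside the box; not part of the job. Origin: centre of its underside.

How it is judged:
By the outcome, as a careful person would: the job done as asked, in the order asked, and still so for the second after the job is handed in, while the arm keeps its last pose, push and grip.
It also fails if it takes over 48 s, if anything falls off the work surface, if the arm or the gripper's body presses on something with over 40 N, if the wrist force passes 120 N, or if a joint passes its speed limit or range.

## Working session

There is one attempt and no reset: what is moved stays moved. The work goes in short steps, Python scripts to look and compute and a tool call to move; the robot and the scene stay as the last step left them, time stands still between calls to the robot, and variables do not carry over. Pictures are saved under pics/ and viewed, at most 10 in all, crops included, and the job is handed in when it is done.

Besides the shell and the picture viewer there is one more tool, called after ">>>" as name([rows], argument=value, ...), one row to a line, values as JSON. jog_arm: Moves the arm, as the interface text tells. Its arguments: {"type":"object","properties":{"moves":{"type":"array"},"newtons":{"type":"number"}},"required":["moves"]}

```bash
mkdir -p pics; ls
cat > h.py <<'E'
import numpy as np, cv2
from plant import *
def toplane(c,px,z):
    r=np.linalg.inv(c["mtx"])@np.array([px[0],px[1],1.0]);T=np.array(c["world_from_camera"])
    d=T[:3,:3]@r; o=T[:3,3]; return o+d*(z-o[2])/d[2]
E
python3 - <<'E'
from h import *
s=get_state(); print(s["time_s"],s["tcp_pos"],s["eef_rot"],s["contact_force"],s["gripper_width"])
for n in["top","scene"]:
    c=capture(n); cv2.imwrite(f"pics/{n}.png",c["pixels"])
    for t in["box","cover_a","stapler","tape_roll","eraser"]:
        for r in regions_of(c,t)[:5]:
            z={"box":.035,"cover_a":.04}.get(t,.02)
            m=r["pixels"].astype(np.uint8); cs=max(cv2.findContours(m,0,1)[0],key=cv2.contourArea)
            P=np.array([toplane(c,p[0],z)[:2] for p in cs],np.float32)
            print(n,t,round(r["confidence"],2),np.round(r["pixel"]),m.sum(),[np.round(q,3) for q in cv2.minAreaRect(P)])
E
```

```text
pics
0.0 [ 0.15163367 -0.65718431  0.18862939] [ 1.79906515e+02 -7.12055123e-03 -1.67013382e+02] [0.10511913 0.88579115 0.1055831 ] 0.08808860356007094
top box 0.78 [216. 210.] 2432 [array([0.543, 0.084]), array([0.165, 0.165]), np.float64(89.152)]
top cover_a 0.88 [189. 234.] 1811 [array([0.504, 0.124]), array([0.071, 0.07 ]), np.float64(89.013)]
top cover_a 0.79 [193. 186.] 1730 [array([0.582, 0.123]), array([0.072, 0.071]), np.float64(0.318)]
top cover_a 0.76 [238. 231.] 1753 [array([0.503, 0.046]), array([0.07, 0.07]), np.float64(89.013)]
top cover_a 0.62 [241. 187.] 1712 [array([0.581, 0.045]), array([0.07 , 0.071]), np.float64(89.189)]
top stapler 0.64 [388. 271.] 1567 [array([ 0.454, -0.214]), array([0.037, 0.127]), np.float64(1.475)]
top tape_roll 0.84 [365. 210.] 999 [array([ 0.544, -0.163]), array([0.065, 0.066]), np.float64(46.057)]
top eraser 0.91 [404. 231.] 278 [array([ 0.523, -0.244]), array([0.044, 0.02 ]), np.float64(73.208)]
scene box 0.6 [262. 215.] 1555 [array([0.487, 0.025]), array([0.16 , 0.224]), np.float64(44.544)]
scene cover_a 0.66 [238. 191.] 567 [array([0.5  , 0.118]), array([0.081, 0.076]), np.float64(88.311)]
scene cover_a 0.62 [255. 203.] 608 [array([0.495, 0.037]), array([0.073, 0.076]), np.float64(0.483)]
scene cover_a 0.6 [285. 193.] 544 [array([0.579, 0.04 ]), array([0.08 , 0.075]), np.float64(88.717)]
scene stapler 0.77 [324. 277.] 1524 [array([ 0.452, -0.218]), array([0.062, 0.14 ]), np.float64(1.937)]
scene tape_roll 0.87 [336. 248.] 587 [array([ 0.528, -0.17 ]), array([0.082, 0.048]), np.float64(40.445)]
```

View pics/top.png

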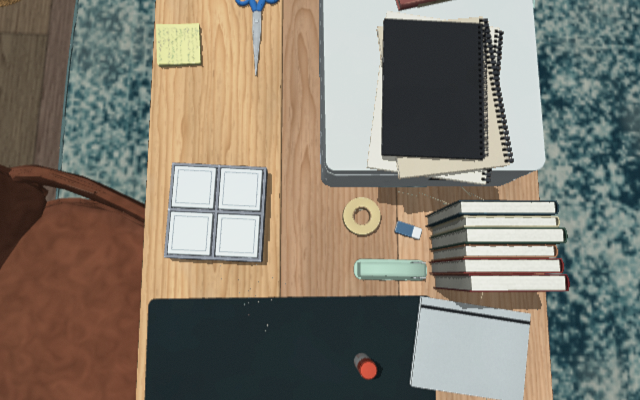

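View pics/scene.png

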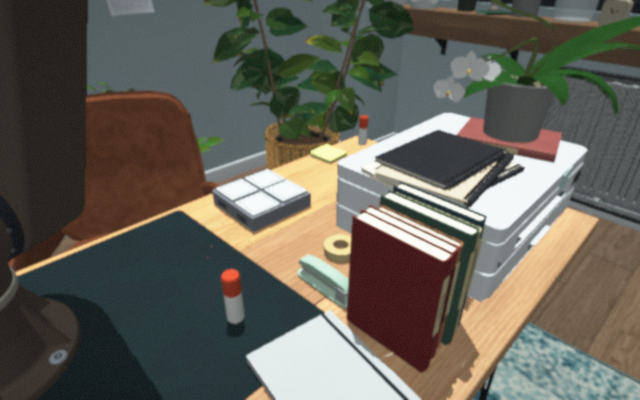

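The top picture shows the box centred at px (216,212), with its four covers at (189,234), (193,186), (238,231) and (241,187). The box lies nearly square to the world axes. The stapler, tape and eraser are clear of it at x>340. I'll lift, square the tool to the box and travel over with the fingers closed.

>>> jog_arm([
  [[0,0,-6],6.5,8],
  [[0,0,-6],6.5,4],
  [[-2.2,5.2,0],0,0],
  [[-2.2,5.2,0],0,0],
  [[-2.2,5.2,0],0,0],
  [[-2.2,5.2,0],0,0],
  [[-2.2,5.2,0],0,0],
  [[-2.2,5.2,0],0,0],
  [[-2.2,5.2,0],0,0],
  [[-2.2,5.2,0],0,0],
  [[-2.2,5.2,0],0,0],
  [[-2.2,5.2,0],0,0],
], newtons=20)

```text
time_s: 2.1
tcp_pos: [0.3721, -0.1359, 0.3101]
eef_rot: [180.0, 0.1, -180.0]
contact_force: [1.1, -0.6, -0.4]
gripper_width: 0.0002
gripper_force: 0.0
```

>>> jog_arm([
  [[-2.2,5.2,0],0,0],
  [[-2.2,5.2,0],0,0],
  [[-2.2,5.2,0],0,0],
  [[-2.2,5.2,0],0,0],
  [[-2.2,5.2,0],0,0],
  [[0,0,6],0,0],
  [[0,0,6],0,0],
  [[0,0,5],0,0],
  [[0,0,0],0,0],
])

```text
time_s: 3.22
tcp_pos: [0.4795, 0.1208, 0.1368]
eef_rot: [-179.8, -0.3, 180.0]
contact_force: [0.2, -0.0, 0.7]
gripper_width: 0.0005
gripper_force: 0.0
```

```bash
cat > w.py <<'E'
from h import *
from scipy.spatial.transform import Rotation as Ro
s=get_state(); c=capture("wrist"); cv2.imwrite("pics/wrist1.png",c["pixels"])
R=Ro.from_euler("xyz",s["eef_rot"],degrees=True).as_matrix();H=np.array(c["hand_eye"]);K=np.array(c["mtx"])
W=np.eye(4);W[:3,:3]=R;W[:3,3]=s["tcp_pos"];W=W@H
print(s["tcp_pos"],s["contact_force"]);print(np.round(H,3))
def pl(p,z):
    v=np.array([(p[0]-K[0,2])/K[0,0],(p[1]-K[1,2])/K[1,1]]);t=np.hypot(*v)
    d=W[:3,:3]@np.r_[v/t*np.sin(t),np.cos(t)]; return W[:3,3]+d*(z-W[2,3])/d[2]
for r in regions_of(c,"cover_a"):
    cs=max(cv2.findContours(r["pixels"].astype(np.uint8),0,1)[0],key=cv2.contourArea)
    P=np.array([pl(p[0],.04)[:2] for p in cs],np.float32)
    print(round(r["confidence"],2),np.round(r["pixel"]),[np.round(q,3) for q in cv2.minAreaRect(P)])
E
python3 w.py
```

```text
[0.47948832 0.12084403 0.13679194] [ 0.15172001 -0.04773338  0.70953485]
[[ 0.001 -0.953 -0.303  0.082]
 [ 1.     0.001 -0.    -0.   ]
 [ 0.001 -0.303  0.953 -0.195]
 [ 0.     0.     0.     1.   ]]
0.97 [252. 204.] [array([0.502, 0.046]), array([0.071, 0.071]), np.float64(89.322)]
0.87 [324. 204.] [array([0.504, 0.123]), array([0.07 , 0.071]), np.float64(88.143)]
```

View pics/wrist1.png

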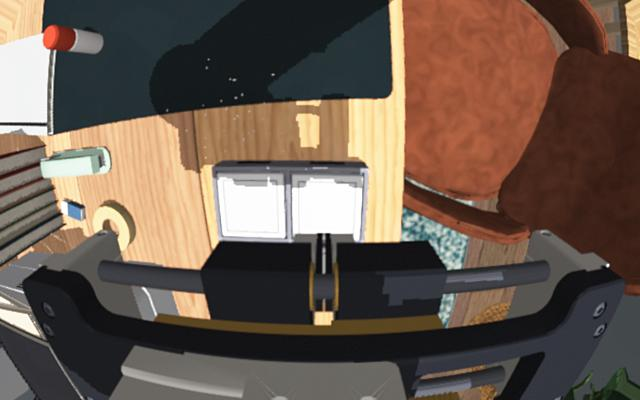

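The wrist view shows the two near covers at px (252,204) and (324,204), at (0.502,0.046) and (0.504,0.123), which agrees with the top view. Next I'll press near the -x edge of the near left cover.

>>> jog_arm([
  [[-0.3,0.2,5],0,0],
  [[0,0,3],0,0],
  [[0,0,0.8],0,0],
  [[0,0,0],0,0],
  [[0,0,0.2],0,0],
  [[0,0,0.2],0,0],
  [[0,0,0.2],0,0],
  [[0,0,0],0,0],
])

```text
time_s: 4.32
tcp_pos: [0.4848, 0.1242, 0.0456]
eef_rot: [-180.0, -0.0, 180.0]
contact_force: [-0.9, 0.5, -1.0]
gripper_width: 0.0007
gripper_force: 0.0
```

>>> jog_arm([
  [[0,0,0.15],0,0],
  [[0,0,0.15],0,0],
  [[0,0,0.1],0,0],
  [[0,0,0],0,0],
])

```text
time_s: 4.82
tcp_pos: [0.4848, 0.1242, 0.0414]
eef_rot: [-180.0, -0.0, 180.0]
contact_force: [-0.1, -0.8, -0.3]
gripper_width: 0.0005
gripper_force: 0.0
```

>>> jog_arm([
  [[0,0,0.1],0,0],
  [[0,0,0],0,0],
])

```text
time_s: 5.08
tcp_pos: [0.4848, 0.1242, 0.0405]
eef_rot: [-180.0, -0.0, 180.0]
contact_force: [-0.3, -0.4, 0.2]
gripper_width: 0.0004
gripper_force: 0.0
```

>>> jog_arm([
  [[0,0,0.1],0,0],
  [[0,0,0],0,0],
])

```text
time_s: 5.32
tcp_pos: [0.4848, 0.1242, 0.0395]
eef_rot: [-180.0, -0.0, 180.0]
contact_force: [-0.1, -0.1, 0.2]
gripper_width: 0.0004
gripper_force: 0.0
```

>>> jog_arm([
  [[0,0,0.1],0,0],
  [[0,0,0],0,0],
])

```text
time_s: 5.58
tcp_pos: [0.4848, 0.1242, 0.0385]
eef_rot: [-180.0, -0.0, 180.0]
contact_force: [-0.3, -0.4, 0.1]
gripper_width: 0.0003
gripper_force: 0.0
```

>>> jog_arm([
  [[0,0,0.1],0,0],
  [[0,0,0],0,0],
])

```text
time_s: 5.82
tcp_pos: [0.4848, 0.1242, 0.0375]
eef_rot: [-180.0, -0.0, 180.0]
contact_force: [-0.7, -0.0, 0.4]
gripper_width: 0.0003
gripper_force: 0.0
```

```bash
python3 -c "
from plant import *
s=get_state();print(s['time_s'],s['tcp_pos'],s['contact_force'],s['moment'])"
```

```text
5.825 [0.48477568 0.12422251 0.03747436] [-0.72210495 -0.03650422  0.41785912] [-0.0505939  -0.04402955 -0.04740296]
```

>>> jog_arm([
  [[0,0,0.1],0,0],
  [[0,0,0],0,0],
])

```text
time_s: 6.08
tcp_pos: [0.4848, 0.1243, 0.0365]
eef_rot: [-180.0, -0.0, 180.0]
contact_force: [-0.7, -0.7, 0.1]
gripper_width: 0.0003
gripper_force: 0.0
```

>>> jog_arm([
  [[0,0,0.1],0,0],
  [[0,0,0],0,0],
])

```text
time_s: 6.32
tcp_pos: [0.4848, 0.1242, 0.0355]
eef_rot: [-180.0, -0.0, 180.0]
contact_force: [-0.1, -0.3, -0.2]
gripper_width: 0.0006
gripper_force: 0.0
```

```bash
python3 w.py; python3 -c "
import cv2;a=cv2.imread('pics/wrist1.png')[130:330,180:420];cv2.imwrite('pics/w1c.png',cv2.resize(a,None,fx=3,fy=3))"
```

```text
[0.4847963  0.12422667 0.03547951] [-0.12744565 -0.29387747 -0.21795544]
[[ 0.001 -0.953 -0.303  0.082]
 [ 1.     0.001 -0.    -0.   ]
 [ 0.001 -0.303  0.953 -0.195]
 [ 0.     0.     0.     1.   ]]
0.89 [206. 223.] [array([0.495, 0.046]), array([0.058, 0.072]), np.float64(0.192)]
0.83 [196. 304.] [array([0.561, 0.019]), array([0.021, 0.027]), np.float64(88.761)]
0.58 [324. 316.] [array([0.567, 0.123]), array([0.013, 0.012]), np.float64(89.19)]
0.55 [323. 218.] [array([0.487, 0.123]), array([0.07 , 0.036]), np.float64(89.186)]
```

View pics/w1c.png

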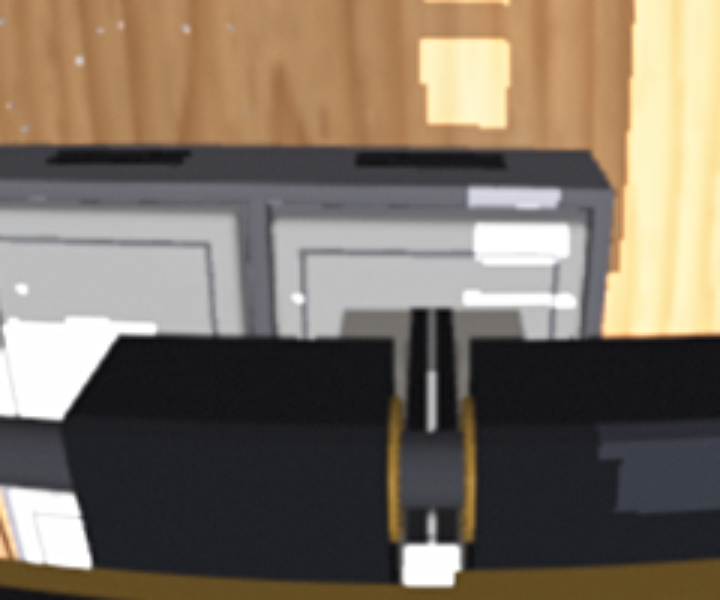

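The crop shows the fingertips over the near left cover at about crop (430,320), with no clear tilt or contact. There's still no force, so I'll go down in small steps.

>>> jog_arm([
  [[0,0,0.1],0,0],
  [[0,0,0],0,0],
])

```text
time_s: 6.68
tcp_pos: [0.4848, 0.1242, 0.0345]
eef_rot: [-180.0, -0.0, 180.0]
contact_force: [0.3, -0.5, 0.7]
gripper_width: 0.0005
gripper_force: 0.0
```

>>> jog_arm([
  [[0,0,0.1],0,0],
  [[0,0,0],0,0],
])

```text
time_s: 6.92
tcp_pos: [0.4848, 0.1243, 0.0335]
eef_rot: [-180.0, -0.0, 180.0]
contact_force: [0.1, 0.4, 0.7]
gripper_width: 0.0004
gripper_force: 0.0
```

>>> jog_arm([
  [[0,0,0.1],0,0],
  [[0,0,0],0,0],
])

```text
time_s: 7.18
tcp_pos: [0.4848, 0.1242, 0.0325]
eef_rot: [-180.0, -0.0, 180.0]
contact_force: [0.0, 0.9, -0.4]
gripper_width: 0.0006
gripper_force: 0.0
```

>>> jog_arm([
  [[0,0,0.1],0,0],
  [[0,0,0],0,0],
])

```text
time_s: 7.42
tcp_pos: [0.4847, 0.1242, 0.0315]
eef_rot: [-180.0, -0.0, 180.0]
contact_force: [-0.1, 0.2, -0.4]
gripper_width: 0.0008
gripper_force: 0.0
```

Run:
```python
from h import *
c=capture("scene");p=c["pixels"][130:250,180:340];cv2.imwrite("pics/s2.png",cv2.resize(p,None,fx=5,fy=5,interpolation=2))
s=get_state();print(s["contact_force"],s["moment"])
```

```text
[-0.56310513 -0.25899393 -0.35349672] [-0.00939504  0.01628922  0.00633766]
```

View pics/s2.png

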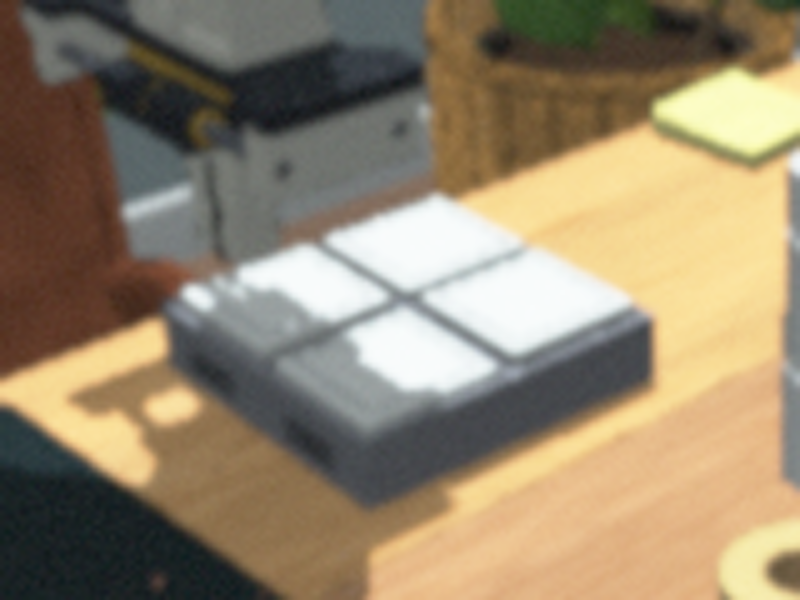

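The finger seems to end behind the box in the scene crop, around crop (225,255). I'll check this by projecting the TCP into the pictures.

Run:
```python
from h import *
s=get_state();t=s["tcp_pos"];print(t,s["joints"])
c=capture("scene");T=np.linalg.inv(c["world_from_camera"])
f=lambda P:(lambda q:np.round(q[:2]/q[2],1))(c["mtx"]@(T[:3,:3]@np.array(P)+T[:3,3]))
print("tcp scene",f(t),"crop",(f(t)-[180,130])*5)
for z in(.04,.06,.08,.1):print(z,(f([t[0],t[1],z])-[180,130])*5)
for x in(-1,1):
  for y in(-1,1):print(x,y,(f([.543+x*.08,.084+y*.08,.035])-[180,130])*5)
print("cam",np.array(c["world_from_camera"])[:3,3])
c=capture("top");cv2.imwrite("pics/t2.png",cv2.resize(c["pixels"][130:290,130:290],None,fx=3.7,fy=3.7,interpolation=2))
T=np.linalg.inv(c["world_from_camera"]);print("tcp top",f(t),(f(t)-130)*3.7)
w=capture("wrist");print(np.round(w["mtx"],1))
```

```text
[0.48481381 0.12426677 0.03152663] [ 3.69096405e+01  1.37902114e+01 -3.27467258e+01 -8.87653986e-04
 -4.34666376e+01 -1.26913144e+02]
tcp scene [229.4 194.4] crop [247. 322.]
0.04 [245.  305.5]
0.06 [240.5 266. ]
0.08 [235.5 226. ]
0.1 [231. 185.]
-1 -1 [364.5 438.5]
-1 1 [157. 300.]
1 -1 [652.5 308.5]
1 1 [436.5 195. ]
cam [ 0.06699874 -0.60063566  0.49368279]
tcp top [190.3 244.8] [223.11 424.76]
[[309.7   0.  323.5]
 [  0.  309.7 193.9]
 [  0.    0.    1. ]]
```

View pics/t2.png

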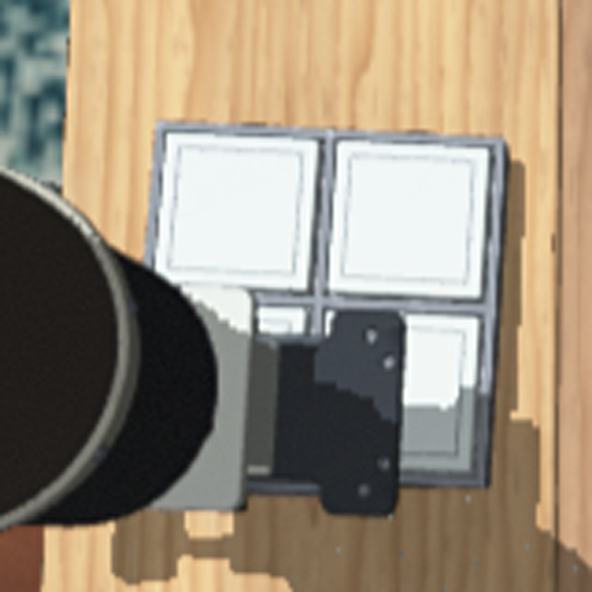

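In the top picture, the gripper sits over the near left cover, and the TCP projects to crop (223,425). In the scene crop the tips end about 30 mm higher than the reported TCP, at row 255 where I expected 322. The wrist view gives a similar gap, and the force still reads zero. So the tips are still in the air, and I'll keep lowering with care.

>>> jog_arm([
  [[0,0,0.2],0,0],
  [[0,0,0.2],0,0],
  [[0,0,0.2],0,0],
  [[0,0,0.2],0,0],
  [[0,0,0.2],0,0],
  [[0,0,0],0,0],
])

```text
time_s: 8.38
tcp_pos: [0.4847, 0.1242, 0.0213]
eef_rot: [-180.0, -0.0, 180.0]
contact_force: [0.9, -1.0, -0.2]
gripper_width: 0.0004
gripper_force: 0.0
```

Run:
```python
from h import *
s=get_state();print(s["tcp_pos"],s["contact_force"],s["moment"])
c=capture("scene");a=cv2.resize(c["pixels"][130:250,180:320],None,fx=4,fy=4,interpolation=2)
c=capture("wrist");b=cv2.resize(c["pixels"][150:330,220:430],None,fx=3,fy=3,interpolation=2)[:480]
o=np.zeros((600,800,3),np.uint8);
a=cv2.resize(a,(400,343));b=cv2.resize(b,(400,305));o[:343,:400]=a;o[:305,400:]=b
cv2.imwrite("pics/m3.png",o)
```

```text
[0.48468589 0.12418264 0.02134749] [ 0.93538132 -0.96060468 -0.21603177] [-0.0521041  -0.03100689 -0.01411433]
```

View pics/m3.png

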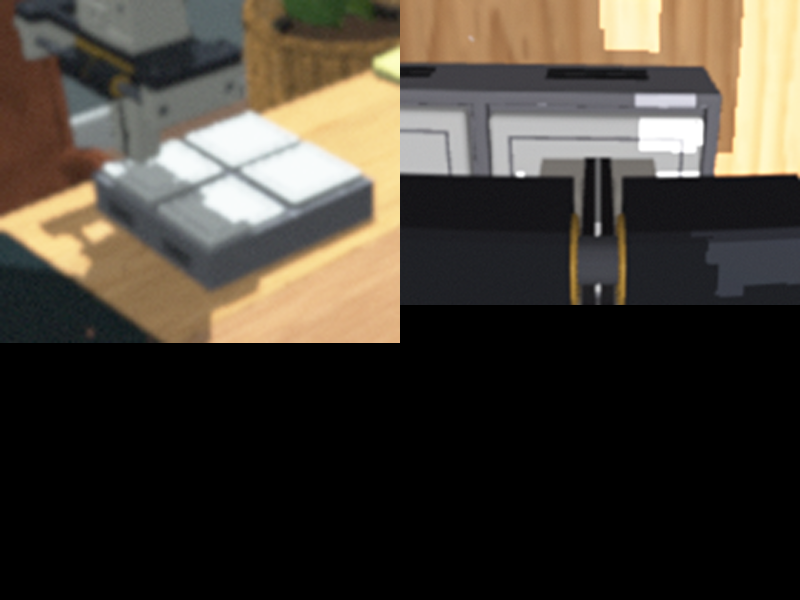

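The tips end at about mosaic (135,155), which puts them near z = 0.057, still about 16 mm above the cover. The offset from the reported TCP is a steady ~36 mm.

>>> jog_arm([
  [[0,0,0.2],0,0],
  [[0,0,0.2],0,0],
  [[0,0,0.2],0,0],
  [[0,0,0.2],0,0],
  [[0,0,0],0,0],
])

```text
time_s: 9.1
tcp_pos: [0.4847, 0.1242, 0.0134]
eef_rot: [-180.0, -0.0, 180.0]
contact_force: [0.0, 0.7, 0.5]
gripper_width: 0.0002
gripper_force: 0.0
```

>>> jog_arm([
  [[0,0,0.1],0,0],
  [[0,0,0.1],0,0],
])

```text
time_s: 9.35
tcp_pos: [0.4849, 0.1243, 0.0116]
eef_rot: [180.0, 0.0, 180.0]
contact_force: [0.8, -0.8, -0.3]
gripper_width: 0.0003
gripper_force: 0.0
```

>>> jog_arm([
  [[0,0,0.1],0,0],
  [[0,0,0.1],0,0],
])

```text
time_s: 9.6
tcp_pos: [0.4849, 0.1243, 0.0095]
eef_rot: [180.0, 0.0, 180.0]
contact_force: [-0.2, 0.1, 0.3]
gripper_width: -0.0001
gripper_force: 0.0
```

>>> jog_arm([
  [[0,0,0.1],0,0],
  [[0,0,0.1],0,0],
])

```text
time_s: 9.85
tcp_pos: [0.4849, 0.1243, 0.0075]
eef_rot: [180.0, 0.0, 180.0]
contact_force: [-0.2, 0.0, 0.7]
gripper_width: 0.0003
gripper_force: 0.0
```

>>> jog_arm([
  [[0,0,0.1],0,0],
  [[0,0,0],0,0],
])

```text
time_s: 10.1
tcp_pos: [0.4847, 0.1242, 0.0064]
eef_rot: [-180.0, -0.0, 180.0]
contact_force: [-0.1, 0.2, 0.2]
gripper_width: 0.0004
gripper_force: 0.0
```

>>> jog_arm([
  [[0,0,0.1],0,0],
  [[0,0,0],0,0],
])

```text
time_s: 10.35
tcp_pos: [0.4848, 0.1242, 0.0055]
eef_rot: [-180.0, -0.0, 180.0]
contact_force: [1.2, 0.2, 0.3]
gripper_width: 0.0004
gripper_force: 0.0
```

>>> jog_arm([
  [[0,0,0.1],0,0],
  [[0,0,0],0,0],
])

```text
time_s: 10.6
tcp_pos: [0.4849, 0.1243, 0.0046]
eef_rot: [180.0, 0.0, -180.0]
contact_force: [-0.4, -1.0, 0.9]
gripper_width: 0.0004
gripper_force: 0.7
```

>>> jog_arm([
  [[0,0,0.1],0,0],
  [[0,0,0],0,0],
])

```text
time_s: 10.85
tcp_pos: [0.4849, 0.1243, 0.0046]
eef_rot: [180.0, 0.0, -180.0]
contact_force: [-4.3, 0.4, 13.5]
gripper_width: 0.0007
gripper_force: 6.6
```

>>> jog_arm([
  [[0,0,0.1],0,0],
  [[0,0,0],0,0],
])

```text
time_s: 11.1
tcp_pos: [0.485, 0.1243, 0.0045]
eef_rot: [-180.0, 0.0, -180.0]
contact_force: [-9.1, -0.3, 23.4]
gripper_width: 0.0004
gripper_force: 12.4
```

>>> jog_arm([
  [[0,0,0.1],0,0],
  [[0,0,0],0,0],
])

```text
time_s: 11.35
tcp_pos: [0.4851, 0.1243, 0.0044]
eef_rot: [180.0, 0.1, -179.9]
contact_force: [-13.9, -0.3, 36.3]
gripper_width: 0.0009
gripper_force: 18.2
```

The edge press ends on a hard stop at reading 0.0046. To rule out an edge tipped onto its ledge, I'll check the middle of the same cover.

>>> jog_arm([
  [[0,0,-1.0],0,0],
  [[-1.9,0,0],0,0],
  [[0,0,0.2],0,0],
  [[0,0,0.2],0,0],
  [[0,0,0],0,0],
])

```text
time_s: 11.98
tcp_pos: [0.503, 0.1239, 0.0071]
eef_rot: [-180.0, -0.1, 180.0]
contact_force: [0.3, 0.5, -0.1]
gripper_width: 0.0007
gripper_force: 0.0
```

>>> jog_arm([
  [[0,0,0.1],0,0],
  [[0,0,0],0,0],
])

```text
time_s: 12.22
tcp_pos: [0.5036, 0.1242, 0.0065]
eef_rot: [-180.0, -0.0, -180.0]
contact_force: [0.2, -0.2, 0.6]
gripper_width: 0.0001
gripper_force: 0.0
```

>>> jog_arm([
  [[0,0,0.1],0,0],
  [[0,0,0],0,0],
])

```text
time_s: 12.48
tcp_pos: [0.5038, 0.1243, 0.0055]
eef_rot: [-180.0, -0.0, 180.0]
contact_force: [-0.9, 0.1, 0.1]
gripper_width: 0.0001
gripper_force: 0.0
```

>>> jog_arm([
  [[0,0,0.1],0,0],
  [[0,0,0],0,0],
])

```text
time_s: 12.72
tcp_pos: [0.5039, 0.1243, 0.0046]
eef_rot: [180.0, 0.0, 180.0]
contact_force: [-0.5, -0.2, 1.2]
gripper_width: 0.0001
gripper_force: 0.7
```

The middle makes contact at the same height, so cover c is sound. Next is cover d, near its -x edge.

>>> jog_arm([
  [[0,0,-0.9],0,0],
  [[1.1,-3.9,0],0,0],
  [[1.1,-3.9,0],0,0],
  [[0,0,0.2],0,0],
  [[0,0,0.1],0,0],
  [[0,0,0.1],0,0],
])

```text
time_s: 13.48
tcp_pos: [0.4824, 0.047, 0.0097]
eef_rot: [180.0, 0.0, -180.0]
contact_force: [-0.5, -0.1, -0.7]
gripper_width: 0.0005
gripper_force: 0.0
```

>>> jog_arm([
  [[0,0,0.1],0,0],
])

```text
time_s: 13.6
tcp_pos: [0.4821, 0.0469, 0.0085]
eef_rot: [180.0, 0.0, -180.0]
contact_force: [-0.7, -0.2, 0.4]
gripper_width: 0.0005
gripper_force: 0.0
```

>>> jog_arm([
  [[0,0,0.1],0,0],
])

```text
time_s: 13.72
tcp_pos: [0.4819, 0.0466, 0.0074]
eef_rot: [-180.0, -0.0, -180.0]
contact_force: [0.6, 0.0, 0.7]
gripper_width: 0.0005
gripper_force: 0.0
```

>>> jog_arm([
  [[0,0,0.1],0,0],
])

```text
time_s: 13.85
tcp_pos: [0.4818, 0.0464, 0.0064]
eef_rot: [-180.0, -0.0, -180.0]
contact_force: [0.6, 0.1, -0.6]
gripper_width: 0.0001
gripper_force: 0.0
```

>>> jog_arm([
  [[0,0,0.1],0,0],
])

```text
time_s: 13.98
tcp_pos: [0.4818, 0.0463, 0.0055]
eef_rot: [-180.0, -0.0, -180.0]
contact_force: [0.2, -0.5, -0.5]
gripper_width: 0.0006
gripper_force: 0.0
```

>>> jog_arm([
  [[0,0,0.1],0,0],
])

```text
time_s: 14.1
tcp_pos: [0.4819, 0.0463, 0.0045]
eef_rot: [-180.0, 0.0, 180.0]
contact_force: [0.7, 0.8, 0.2]
gripper_width: 0.0005
gripper_force: 0.0
```

>>> jog_arm([
  [[0,0,0.1],0,0],
])

```text
time_s: 14.22
tcp_pos: [0.4818, 0.0463, 0.0035]
eef_rot: [180.0, 0.0, 180.0]
contact_force: [-0.0, -0.3, -0.4]
gripper_width: 0.0004
gripper_force: 0.0
```

>>> jog_arm([
  [[0,0,0.1],0,0],
])

```text
time_s: 14.35
tcp_pos: [0.4818, 0.0463, 0.0025]
eef_rot: [-180.0, -0.0, 180.0]
contact_force: [0.7, -0.9, -0.3]
gripper_width: 0.0005
gripper_force: 0.0
```

>>> jog_arm([
  [[0,0,0.1],0,0],
])

```text
time_s: 14.48
tcp_pos: [0.4819, 0.0463, 0.0016]
eef_rot: [-180.0, 0.0, 180.0]
contact_force: [-1.9, 0.1, 11.1]
gripper_width: 0.0002
gripper_force: 5.6
```

>>> jog_arm([
  [[0,0,-1.0],0,0],
  [[-6,0,0],0,0],
  [[-6,0,0],0,0],
  [[0,0,0.1],0,0],
  [[0,0,0.1],0,0],
  [[0,0,0.1],0,0],
])

```text
time_s: 15.22
tcp_pos: [0.6008, 0.0462, 0.0088]
eef_rot: [-180.0, -0.0, -180.0]
contact_force: [-0.1, 0.3, -0.2]
gripper_width: 0.0009
gripper_force: 0.0
```

>>> jog_arm([
  [[0,0,0.1],0,0],
])

```text
time_s: 15.35
tcp_pos: [0.6012, 0.0464, 0.0081]
eef_rot: [180.0, 0.0, -180.0]
contact_force: [0.9, -0.4, -0.2]
gripper_width: 0.0004
gripper_force: 0.0
```

>>> jog_arm([
  [[0,0,0.1],0,0],
])

```text
time_s: 15.48
tcp_pos: [0.6015, 0.0464, 0.0069]
eef_rot: [180.0, 0.0, -180.0]
contact_force: [0.7, 0.2, 0.4]
gripper_width: 0.0006
gripper_force: 0.0
```

>>> jog_arm([
  [[0,0,0.1],0,0],
])

```text
time_s: 15.6
tcp_pos: [0.6017, 0.0464, 0.0058]
eef_rot: [180.0, 0.0, -180.0]
contact_force: [0.5, 0.4, 0.3]
gripper_width: 0.0003
gripper_force: 0.0
```

>>> jog_arm([
  [[0,0,0.1],0,0],
])

```text
time_s: 15.72
tcp_pos: [0.6022, 0.0464, 0.0048]
eef_rot: [180.0, 0.0, -180.0]
contact_force: [0.9, -0.7, 2.3]
gripper_width: 0.0004
gripper_force: 1.0
```

Contact here is light, at about 2 N. I'll continue to see whether it yields.

>>> jog_arm([
  [[0,0,0.1],0,0],
])

```text
time_s: 15.85
tcp_pos: [0.6025, 0.0464, 0.0039]
eef_rot: [180.0, 0.1, -180.0]
contact_force: [0.9, 0.6, 3.6]
gripper_width: 0.0002
gripper_force: 1.5
```

>>> jog_arm([
  [[0,0,0.1],0,0],
])

```text
time_s: 15.98
tcp_pos: [0.6023, 0.0464, 0.003]
eef_rot: [180.0, 0.1, -180.0]
contact_force: [0.4, -0.3, 5.9]
gripper_width: 0.0006
gripper_force: 2.8
```

Cover b (far right) yields gently, at about 2 N/mm over more than 2 mm, where c and d stopped dead. So b is the loose one. I'll lift off and press its middle.

>>> jog_arm([
  [[0,0,-0.9],0,0],
  [[2.1,-0.1,0],0,0],
  [[0,0,0],0,0],
  [[0,0,0.3],0,0],
  [[0,0,0.2],0,0],
  [[0,0,0.1],0,0],
  [[0,0,0],0,0],
])

```text
time_s: 16.85
tcp_pos: [0.5809, 0.0452, 0.0054]
eef_rot: [-180.0, -0.0, 180.0]
contact_force: [-0.3, 0.6, 0.2]
gripper_width: 0.0007
gripper_force: 0.0
```

>>> jog_arm([
  [[0,0,0.1],0,0],
  [[0,0,0],0,0],
])

```text
time_s: 17.1
tcp_pos: [0.581, 0.0453, 0.0047]
eef_rot: [-180.0, 0.0, -180.0]
contact_force: [-0.4, -0.1, 2.9]
gripper_width: 0.0002
gripper_force: 1.5
```

>>> jog_arm([
  [[0,0,0.1],0,0],
  [[0,0,0],0,0],
])

```text
time_s: 17.35
tcp_pos: [0.581, 0.0453, 0.0038]
eef_rot: [180.0, 0.0, -180.0]
contact_force: [-0.3, -0.1, 3.5]
gripper_width: 0.0006
gripper_force: 2.2
```

>>> jog_arm([
  [[0,0,0.1],0,0],
  [[0,0,0],0,0],
])

```text
time_s: 17.6
tcp_pos: [0.581, 0.0453, 0.0028]
eef_rot: [180.0, 0.0, -180.0]
contact_force: [-0.7, -1.7, 5.9]
gripper_width: 0.0005
gripper_force: 2.9
```

>>> jog_arm([
  [[0,0,0.1],0,0],
  [[0,0,0],0,0],
])

```text
time_s: 17.85
tcp_pos: [0.581, 0.0453, 0.0019]
eef_rot: [-180.0, 0.0, -180.0]
contact_force: [-1.2, -0.3, 7.8]
gripper_width: 0.0005
gripper_force: 3.5
```

>>> jog_arm([
  [[0,0,0.1],0,0],
  [[0,0,0.1],0,0],
  [[0,0,0],0,0],
])

```text
time_s: 18.23
tcp_pos: [0.5811, 0.0453, 0.0012]
eef_rot: [-180.0, 0.1, -180.0]
contact_force: [-6.3, -0.8, 18.2]
gripper_width: 0.0004
gripper_force: 9.4
```

>>> jog_arm([
  [[0,0,0.1],0,0],
  [[0,0,0],0,0],
])

```text
time_s: 18.48
tcp_pos: [0.5811, 0.0453, 0.0012]
eef_rot: [-180.0, 0.1, -179.9]
contact_force: [-9.6, 0.9, 27.3]
gripper_width: 0.0002
gripper_force: 13.7
```

It reaches a hard stop after about 4 mm of travel and holds at 27 N, so the cover is fully home. I'll hand in while still pressing.

```bash
python3 -c "
from plant import *
s=get_state();print(s['tcp_pos'],s['contact_force']);print(close_job())"
```

```text
[0.58114937 0.04525758 0.0011599 ] [-9.64813456  0.93314781 27.25147487]
the job is handed in; nothing more can be done
None
```

The loose cover was cover_b (far right); I pressed its middle down about 4 mm to a hard stop and handed the job in at 18.5 s, still holding it there at about 27 N. I did not press cover_a.

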